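# Load the tray with nested pairs of turned cups

### The arm

A 7-joint arm with a two-finger parallel gripper is mounted at the origin on the work surface. World frame = base frame: x ahead of the robot, y to its left, z up, the work surface at z = 0. Lengths are in m, angles in rad, forces in N, time in s.
With the tool pointing down it reaches from about 0.4 to 0.9 m from the base axis. Payload 5.5 kg.
Tool frame: the origin (TCP) lies at the very end of the fingers, on their centre line; the grasp point (between the pads) lies 19 mm behind it; y points along the fingers, x is the direction in which the jaws open and shut, and the axes are right-handed (so a half turn about y gives the same grasp; the last joint's range is limited). The gripper opens to 85 mm and grips with 20 to 120 N. Pads are 22 mm wide; open, the fingers measure 114 mm over their backs; the gripper's body (76 mm by 85 mm) begins 54 mm behind the grasp point. The pads swing forward as they close: fully open they stand 13 mm farther back than shut.
Start: joints at [-1.051, 0.501, -0.427, 1.55, 0.221, 1.138, -0.21], TCP at [0.165, 0.629, 0.231] pointing down, gripper open.
Joint ranges: [-2.88, 2.88], [-0.31, 2.03], [-1.54, 1.56], [0.2, 2.42], [-1.41, 4.55], [0.19, 2.02], [-2.57, 2.57]. Speed limits (rad/s): [2.57, 2.57, 3.14, 3.14, 3.14, 3.14, 3.14].

### API

Orientations are given as a rotation vector (axis times angle).
In Python, from bench import ctrl, eoat, solver, sensors, eyes, sign_off gives the robot as it stands. Calls block until the motion is done:
- ctrl.reach(position, orientation): joint-space move of the TCP to a pose.
- ctrl.movel(position, orientation=None, velocity=0.15, max_force=None): straight line of the TCP; orientation=None keeps the orientation; velocity is the mean speed in m/s. With max_force (N) it stops when the force on the tool has changed by that much, and returns True; else False.
- ctrl.movej(angles): joint-space move.
- eoat.set_gripper(opening, f_grip=None): finger opening in m; f_grip is the grip in N (None keeps the last); returns when the fingers have stopped.
- ctrl.wait(seconds).
- solver.ik(position, orientation): joint angles nearest the present ones, or None.
- sensors.sense(): the state.
- eyes.read_camera(name): name is "scene" or "top" or "wrist"; returns a dict with "pixels" (384x512x3 uint8, red, green, blue), "fx", "fy", "cx", "cy" (pixels), "extrinsics" (4x4, takes a point from world to camera coordinates). Camera axes: x right, y down, z forward; pixel columns grow to the right and rows downward; lengths in m; the calibration is good to about 2 mm. A picture is of the moment at which its call begins. There is no depth.
A pose or a line that the arm cannot do raises ctrl.IKError and nothing moves.
- sign_off(): hands the job in, once; it reports no verdict.
The state is a dict: "time_s": time; "q": joint angles; "qd": joint speeds; "joint_efforts": joint torques, N m; "eef_pos": TCP position; "ee_rot": TCP orientation; "contact_force": force on the tool from outside, world axes, zero at the start; "torque": the same for the moment, N m; "grip_width": finger opening in m.
Only numpy, scipy, OpenCV 4.12 (cv2) and the standard library are available. Lean on these libraries where they do the work, as an engineer would, in place of code of your own. Each camera call takes 0.05 s, during which the arm holds its last target. There are 200 camera calls.

### The job

Fill the tray so that each of its four squares holds one neat pair of steel cups, one nested upright in the other and standing in the middle of its square, like the pair that is already there: use the four cups from the sloping rack. Set the cups down without dropping them and leave the bottle, the can and the wrench where they are.

Things in the scene. Friction and masses are not known exactly. Their poses are not given: they have to be found in the camera images.
- rack: Fixed green rack, 230 mm wide (y); its face, 200 mm long, rises at 30 degrees towards its own +x, middle 85 mm above the bench. Two ledges 10 mm high hold two cups each by the foot, about 100 mm apart sideways, 95 up the slope; cups stand square to the face, leaning 30 degrees to -x. Origin: on the bench under the middle of the face; at yaw 0 x points away from the robot; z up.
- tray: Fixed flat square grey plastic tray, 212 mm a side, black rim 12 mm high, floor 5 mm above the bench; a cross of black ribs 4 mm high divides the floor into four equal squares, 100 mm centre to centre. It may lie at any yaw. Origin: centre of its underside; x and y along its sides, z up.
- square_1 (a point): Centre of one of the tray's four squares, on the tray's floor, 50 mm to the tray's +x and 50 mm to its +y; axes as the tray's.
- square_2 (a point): Centre of one of the tray's four squares, on the tray's floor, 50 mm to the tray's +x and 50 mm to its -y; axes as the tray's.
- square_3 (a point): Centre of one of the tray's four squares, on the tray's floor, 50 mm to the tray's -x and 50 mm to its +y; axes as the tray's.
- square_4 (a point): Centre of one of the tray's four squares, on the tray's floor, 50 mm to the tray's -x and 50 mm to its -y; axes as the tray's.
- cup_1: Steel cup, eight alike, 0.17 kg, 40 mm high: foot 15 mm high, 36 mm across below, 42 at its top; above it a straight collar 56 mm across; mouth 48 mm across, 21 deep. Origin: centre of its underside; z along its axis to the mouth. Nested, its foot is in the lower cup's mouth, its collar on that rim, 25 mm above the lower cup. Starts on the rack, lower row, -y side.
- cup_2: Steel cup, eight alike, 0.17 kg, 40 mm high: foot 15 mm high, 36 mm across below, 42 at its top; above it a straight collar 56 mm across; mouth 48 mm across, 21 deep. Origin: centre of its underside; z along its axis to the mouth. Nested, its foot is in the lower cup's mouth, its collar on that rim, 25 mm above the lower cup. Starts on the rack, lower row, +y side.
- cup_3: Steel cup, eight alike, 0.17 kg, 40 mm high: foot 15 mm high, 36 mm across below, 42 at its top; above it a straight collar 56 mm across; mouth 48 mm across, 21 deep. Origin: centre of its underside; z along its axis to the mouth. Nested, its foot is in the lower cup's mouth, its collar on that rim, 25 mm above the lower cup. Starts on the rack, upper row, -y side.
- cup_4: Steel cup, eight alike, 0.17 kg, 40 mm high: foot 15 mm high, 36 mm across below, 42 at its top; above it a straight collar 56 mm across; mouth 48 mm across, 21 deep. Origin: centre of its underside; z along its axis to the mouth. Nested, its foot is in the lower cup's mouth, its collar on that rim, 25 mm above the lower cup. Starts on the rack, upper row, +y side.
- cup_5: Steel cup, eight alike, 0.17 kg, 40 mm high: foot 15 mm high, 36 mm across below, 42 at its top; above it a straight collar 56 mm across; mouth 48 mm across, 21 deep. Origin: centre of its underside; z along its axis to the mouth. Nested, its foot is in the lower cup's mouth, its collar on that rim, 25 mm above the lower cup. Starts on the tray, lower of the ready pair.
- cup_6: Steel cup, eight alike, 0.17 kg, 40 mm high: foot 15 mm high, 36 mm across below, 42 at its top; above it a straight collar 56 mm across; mouth 48 mm across, 21 deep. Origin: centre of its underside; z along its axis to the mouth. Nested, its foot is in the lower cup's mouth, its collar on that rim, 25 mm above the lower cup. Starts on the tray, nested in cup_5.
- cup_7: Steel cup, eight alike, 0.17 kg, 40 mm high: foot 15 mm high, 36 mm across below, 42 at its top; above it a straight collar 56 mm across; mouth 48 mm across, 21 deep. Origin: centre of its underside; z along its axis to the mouth. Nested, its foot is in the lower cup's mouth, its collar on that rim, 25 mm above the lower cup. Starts alone in some square of the tray.
- cup_8: Steel cup, eight alike, 0.17 kg, 40 mm high: foot 15 mm high, 36 mm across below, 42 at its top; above it a straight collar 56 mm across; mouth 48 mm across, 21 deep. Origin: centre of its underside; z along its axis to the mouth. Nested, its foot is in the lower cup's mouth, its collar on that rim, 25 mm above the lower cup. Starts alone in some square of the tray.
- spray_bottle: Bystander: white plastic spray bottle with a blue head, 72 mm across, 193 mm tall, beyond the work. Origin: centre of its underside.
- oil_can: Bystander: dark steel can, 56 mm across, 120 mm tall, beyond the work. Origin: centre of its underside.
- wrench: Bystander: steel wrench 180 mm long, lying flat on the bench between rack and tray. Origin: on the underside near its middle; x along its length.

How it is judged:
At the end, for the whole second after the job is handed in: Every square of the tray has one cup standing on the tray's floor (within 4 mm in height) and another nested in it (25 mm higher, within 4 mm), each within 12 mm of the middle of the square and upright within 0.1 rad; all eight cups are at rest. Any cup may be in any place (((horizontal distance between cup_1 and square_1 below 0.012 m and z of cup_1 in the frame of square_1 between -0.004 and 0.004 m and angle between cup_1's own z axis and vertical below 0.1 rad) or (horizontal distance between cup_2 and square_1 below 0.012 m and z of cup_2 in the frame of square_1 between -0.004 and 0.004 m and angle between cup_2's own z axis and vertical below 0.1 rad) or (horizontal distance between cup_3 and square_1 below 0.012 m and z of cup_3 in the frame of square_1 between -0.004 and 0.004 m and angle between cup_3's own z axis and vertical below 0.1 rad) or (horizontal distance between cup_4 and square_1 below 0.012 m and z of cup_4 in the frame of square_1 between -0.004 and 0.004 m and angle between cup_4's own z axis and vertical below 0.1 rad) or (horizontal distance between cup_5 and square_1 below 0.012 m and z of cup_5 in the frame of square_1 between -0.004 and 0.004 m and angle between cup_5's own z axis and vertical below 0.1 rad) or (horizontal distance between cup_6 and square_1 below 0.012 m and z of cup_6 in the frame of square_1 between -0.004 and 0.004 m and angle between cup_6's own z axis and vertical below 0.1 rad) or (horizontal distance between cup_7 and square_1 below 0.012 m and z of cup_7 in the frame of square_1 between -0.004 and 0.004 m and angle between cup_7's own z axis and vertical below 0.1 rad) or (horizontal distance between cup_8 and square_1 below 0.012 m and z of cup_8 in the frame of square_1 between -0.004 and 0.004 m and angle between cup_8's own z axis and vertical below 0.1 rad)) and ((horizontal distance between cup_1 and square_1 below 0.012 m and z of cup_1 in the frame of square_1 between 0.021 and 0.029 m and angle between cup_1's own z axis and vertical below 0.1 rad) or (horizontal distance between cup_2 and square_1 below 0.012 m and z of cup_2 in the frame of square_1 between 0.021 and 0.029 m and angle between cup_2's own z axis and vertical below 0.1 rad) or (horizontal distance between cup_3 and square_1 below 0.012 m and z of cup_3 in the frame of square_1 between 0.021 and 0.029 m and angle between cup_3's own z axis and vertical below 0.1 rad) or (horizontal distance between cup_4 and square_1 below 0.012 m and z of cup_4 in the frame of square_1 between 0.021 and 0.029 m and angle between cup_4's own z axis and vertical below 0.1 rad) or (horizontal distance between cup_5 and square_1 below 0.012 m and z of cup_5 in the frame of square_1 between 0.021 and 0.029 m and angle between cup_5's own z axis and vertical below 0.1 rad) or (horizontal distance between cup_6 and square_1 below 0.012 m and z of cup_6 in the frame of square_1 between 0.021 and 0.029 m and angle between cup_6's own z axis and vertical below 0.1 rad) or (horizontal distance between cup_7 and square_1 below 0.012 m and z of cup_7 in the frame of square_1 between 0.021 and 0.029 m and angle between cup_7's own z axis and vertical below 0.1 rad) or (horizontal distance between cup_8 and square_1 below 0.012 m and z of cup_8 in the frame of square_1 between 0.021 and 0.029 m and angle between cup_8's own z axis and vertical below 0.1 rad)) and ((horizontal distance between cup_1 and square_2 below 0.012 m and z of cup_1 in the frame of square_2 between -0.004 and 0.004 m and angle between cup_1's own z axis and vertical below 0.1 rad) or (horizontal distance between cup_2 and square_2 below 0.012 m and z of cup_2 in the frame of square_2 between -0.004 and 0.004 m and angle between cup_2's own z axis and vertical below 0.1 rad) or (horizontal distance between cup_3 and square_2 below 0.012 m and z of cup_3 in the frame of square_2 between -0.004 and 0.004 m and angle between cup_3's own z axis and vertical below 0.1 rad) or (horizontal distance between cup_4 and square_2 below 0.012 m and z of cup_4 in the frame of square_2 between -0.004 and 0.004 m and angle between cup_4's own z axis and vertical below 0.1 rad) or (horizontal distance between cup_5 and square_2 below 0.012 m and z of cup_5 in the frame of square_2 between -0.004 and 0.004 m and angle between cup_5's own z axis and vertical below 0.1 rad) or (horizontal distance between cup_6 and square_2 below 0.012 m and z of cup_6 in the frame of square_2 between -0.004 and 0.004 m and angle between cup_6's own z axis and vertical below 0.1 rad) or (horizontal distance between cup_7 and square_2 below 0.012 m and z of cup_7 in the frame of square_2 between -0.004 and 0.004 m and angle between cup_7's own z axis and vertical below 0.1 rad) or (horizontal distance between cup_8 and square_2 below 0.012 m and z of cup_8 in the frame of square_2 between -0.004 and 0.004 m and angle between cup_8's own z axis and vertical below 0.1 rad)) and ((horizontal distance between cup_1 and square_2 below 0.012 m and z of cup_1 in the frame of square_2 between 0.021 and 0.029 m and angle between cup_1's own z axis and vertical below 0.1 rad) or (horizontal distance between cup_2 and square_2 below 0.012 m and z of cup_2 in the frame of square_2 between 0.021 and 0.029 m and angle between cup_2's own z axis and vertical below 0.1 rad) or (horizontal distance between cup_3 and square_2 below 0.012 m and z of cup_3 in the frame of square_2 between 0.021 and 0.029 m and angle between cup_3's own z axis and vertical below 0.1 rad) or (horizontal distance between cup_4 and square_2 below 0.012 m and z of cup_4 in the frame of square_2 between 0.021 and 0.029 m and angle between cup_4's own z axis and vertical below 0.1 rad) or (horizontal distance between cup_5 and square_2 below 0.012 m and z of cup_5 in the frame of square_2 between 0.021 and 0.029 m and angle between cup_5's own z axis and vertical below 0.1 rad) or (horizontal distance between cup_6 and square_2 below 0.012 m and z of cup_6 in the frame of square_2 between 0.021 and 0.029 m and angle between cup_6's own z axis and vertical below 0.1 rad) or (horizontal distance between cup_7 and square_2 below 0.012 m and z of cup_7 in the frame of square_2 between 0.021 and 0.029 m and angle between cup_7's own z axis and vertical below 0.1 rad) or (horizontal distance between cup_8 and square_2 below 0.012 m and z of cup_8 in the frame of square_2 between 0.021 and 0.029 m and angle between cup_8's own z axis and vertical below 0.1 rad)) and ((horizontal distance between cup_1 and square_3 below 0.012 m and z of cup_1 in the frame of square_3 between -0.004 and 0.004 m and angle between cup_1's own z axis and vertical below 0.1 rad) or (horizontal distance between cup_2 and square_3 below 0.012 m and z of cup_2 in the frame of square_3 between -0.004 and 0.004 m and angle between cup_2's own z axis and vertical below 0.1 rad) or (horizontal distance between cup_3 and square_3 below 0.012 m and z of cup_3 in the frame of square_3 between -0.004 and 0.004 m and angle between cup_3's own z axis and vertical below 0.1 rad) or (horizontal distance between cup_4 and square_3 below 0.012 m and z of cup_4 in the frame of square_3 between -0.004 and 0.004 m and angle between cup_4's own z axis and vertical below 0.1 rad) or (horizontal distance between cup_5 and square_3 below 0.012 m and z of cup_5 in the frame of square_3 between -0.004 and 0.004 m and angle between cup_5's own z axis and vertical below 0.1 rad) or (horizontal distance between cup_6 and square_3 below 0.012 m and z of cup_6 in the frame of square_3 between -0.004 and 0.004 m and angle between cup_6's own z axis and vertical below 0.1 rad) or (horizontal distance between cup_7 and square_3 below 0.012 m and z of cup_7 in the frame of square_3 between -0.004 and 0.004 m and angle between cup_7's own z axis and vertical below 0.1 rad) or (horizontal distance between cup_8 and square_3 below 0.012 m and z of cup_8 in the frame of square_3 between -0.004 and 0.004 m and angle between cup_8's own z axis and vertical below 0.1 rad)) and ((horizontal distance between cup_1 and square_3 below 0.012 m and z of cup_1 in the frame of square_3 between 0.021 and 0.029 m and angle between cup_1's own z axis and vertical below 0.1 rad) or (horizontal distance between cup_2 and square_3 below 0.012 m and z of cup_2 in the frame of square_3 between 0.021 and 0.029 m and angle between cup_2's own z axis and vertical below 0.1 rad) or (horizontal distance between cup_3 and square_3 below 0.012 m and z of cup_3 in the frame of square_3 between 0.021 and 0.029 m and angle between cup_3's own z axis and vertical below 0.1 rad) or (horizontal distance between cup_4 and square_3 below 0.012 m and z of cup_4 in the frame of square_3 between 0.021 and 0.029 m and angle between cup_4's own z axis and vertical below 0.1 rad) or (horizontal distance between cup_5 and square_3 below 0.012 m and z of cup_5 in the frame of square_3 between 0.021 and 0.029 m and angle between cup_5's own z axis and vertical below 0.1 rad) or (horizontal distance between cup_6 and square_3 below 0.012 m and z of cup_6 in the frame of square_3 between 0.021 and 0.029 m and angle between cup_6's own z axis and vertical below 0.1 rad) or (horizontal distance between cup_7 and square_3 below 0.012 m and z of cup_7 in the frame of square_3 between 0.021 and 0.029 m and angle between cup_7's own z axis and vertical below 0.1 rad) or (horizontal distance between cup_8 and square_3 below 0.012 m and z of cup_8 in the frame of square_3 between 0.021 and 0.029 m and angle between cup_8's own z axis and vertical below 0.1 rad)) and ((horizontal distance between cup_1 and square_4 below 0.012 m and z of cup_1 in the frame of square_4 between -0.004 and 0.004 m and angle between cup_1's own z axis and vertical below 0.1 rad) or (horizontal distance between cup_2 and square_4 below 0.012 m and z of cup_2 in the frame of square_4 between -0.004 and 0.004 m and angle between cup_2's own z axis and vertical below 0.1 rad) or (horizontal distance between cup_3 and square_4 below 0.012 m and z of cup_3 in the frame of square_4 between -0.004 and 0.004 m and angle between cup_3's own z axis and vertical below 0.1 rad) or (horizontal distance between cup_4 and square_4 below 0.012 m and z of cup_4 in the frame of square_4 between -0.004 and 0.004 m and angle between cup_4's own z axis and vertical below 0.1 rad) or (horizontal distance between cup_5 and square_4 below 0.012 m and z of cup_5 in the frame of square_4 between -0.004 and 0.004 m and angle between cup_5's own z axis and vertical below 0.1 rad) or (horizontal distance between cup_6 and square_4 below 0.012 m and z of cup_6 in the frame of square_4 between -0.004 and 0.004 m and angle between cup_6's own z axis and vertical below 0.1 rad) or (horizontal distance between cup_7 and square_4 below 0.012 m and z of cup_7 in the frame of square_4 between -0.004 and 0.004 m and angle between cup_7's own z axis and vertical below 0.1 rad) or (horizontal distance between cup_8 and square_4 below 0.012 m and z of cup_8 in the frame of square_4 between -0.004 and 0.004 m and angle between cup_8's own z axis and vertical below 0.1 rad)) and ((horizontal distance between cup_1 and square_4 below 0.012 m and z of cup_1 in the frame of square_4 between 0.021 and 0.029 m and angle between cup_1's own z axis and vertical below 0.1 rad) or (horizontal distance between cup_2 and square_4 below 0.012 m and z of cup_2 in the frame of square_4 between 0.021 and 0.029 m and angle between cup_2's own z axis and vertical below 0.1 rad) or (horizontal distance between cup_3 and square_4 below 0.012 m and z of cup_3 in the frame of square_4 between 0.021 and 0.029 m and angle between cup_3's own z axis and vertical below 0.1 rad) or (horizontal distance between cup_4 and square_4 below 0.012 m and z of cup_4 in the frame of square_4 between 0.021 and 0.029 m and angle between cup_4's own z axis and vertical below 0.1 rad) or (horizontal distance between cup_5 and square_4 below 0.012 m and z of cup_5 in the frame of square_4 between 0.021 and 0.029 m and angle between cup_5's own z axis and vertical below 0.1 rad) or (horizontal distance between cup_6 and square_4 below 0.012 m and z of cup_6 in the frame of square_4 between 0.021 and 0.029 m and angle between cup_6's own z axis and vertical below 0.1 rad) or (horizontal distance between cup_7 and square_4 below 0.012 m and z of cup_7 in the frame of square_4 between 0.021 and 0.029 m and angle between cup_7's own z axis and vertical below 0.1 rad) or (horizontal distance between cup_8 and square_4 below 0.012 m and z of cup_8 in the frame of square_4 between 0.021 and 0.029 m and angle between cup_8's own z axis and vertical below 0.1 rad)) and linear speed of each of cup_1, cup_2, cup_3, cup_4, cup_5, cup_6, cup_7, cup_8 below 0.03 m/s); the robot touches nothing.
It fails at once if a cup is dropped: it falls freely from more than about 15 mm, or is knocked flying (faster than 0.55 m/s and not held) ((linear speed of cup_1 above 0.55 m/s and contact force between the fingers and cup_1 below 0.02 N) or (linear speed of cup_2 above 0.55 m/s and contact force between the fingers and cup_2 below 0.02 N) or (linear speed of cup_3 above 0.55 m/s and contact force between the fingers and cup_3 below 0.02 N) or (linear speed of cup_4 above 0.55 m/s and contact force between the fingers and cup_4 below 0.02 N) or (linear speed of cup_5 above 0.55 m/s and contact force between the fingers and cup_5 below 0.02 N) or (linear speed of cup_6 above 0.55 m/s and contact force between the fingers and cup_6 below 0.02 N) or (linear speed of cup_7 above 0.55 m/s and contact force between the fingers and cup_7 below 0.02 N) or (linear speed of cup_8 above 0.55 m/s and contact force between the fingers and cup_8 below 0.02 N)).
It fails at once if the spray bottle is moved more than 30 mm (distance of spray_bottle from where it was at the start of the episode above 0.03 m).
It fails at once if the oil can is moved more than 30 mm (distance of oil_can from where it was at the start of the episode above 0.03 m).
It fails at once if the wrench is moved more than 30 mm (distance of wrench from where it was at the start of the episode above 0.03 m).
It also fails if it takes over 72 s, if anything falls off the work surface, if the arm or the gripper's body presses on something with over 40 N, if the wrist force passes 120 N, or if a joint passes its speed limit or range.

## Working session

There is one attempt and no reset: what is moved stays moved. The work goes in short steps, each a Python script; the robot and the scene stay as the last script left them, time stands still between calls to the robot, and variables do not carry over. Pictures are saved under pics/ and viewed, about 8 in all and at most 12, crops included, and the job is handed in when it is done.

```bash
mkdir -p pics; python3 - <<'E'
from bench import ctrl, eoat, solver, sensors, eyes
import cv2,numpy as np
for n in("scene","top"):
    c=eyes.read_camera(n);cv2.imwrite(f"pics/{n}0.png",c["pixels"][:,:,::-1])
    np.savez(f"{n}0.npz",**c)
    E=np.array(c["extrinsics"]);print(n,c["fx"],c["cx"],c["cy"],np.round(-E[:3,:3].T@E[:3,3],3));print(E.round(3))
print(sensors.sense())
E
```

```text
scene 429.0955893174665 254.20542552487817 194.51068574036367 [1.296 0.115 0.68 ]
[[-0.174  0.985  0.008  0.107]
 [ 0.608  0.114 -0.786 -0.267]
 [-0.775 -0.132 -0.619  1.439]
 [ 0.     0.     0.     1.   ]]
top 404.00953494786165 254.84695984584909 182.93799732974816 [0.547 0.017 0.941]
[[ 0.025 -0.999  0.036 -0.03 ]
 [-0.998 -0.027 -0.064  0.607]
 [ 0.065 -0.034 -0.997  0.904]
 [ 0.     0.     0.     1.   ]]
{'time_s': 0.1, 'q': array([-1.05078139,  0.50173435, -0.42684039,  1.55133081,  0.22076647,
        1.13829716, -0.21030214]), 'qd': array([-1.76628188e-04, -2.89601612e-03, -1.76242452e-03, -2.48454355e-03,
        1.76622594e-03, -6.16430272e-04, -6.03667893e-05]), 'joint_efforts': array([-1.11681499e-02, -5.70811808e+01, -5.83879620e+00, -2.81745154e+01,
        1.04854596e-02,  5.56619532e-03,  1.81809767e-06]), 'eef_pos': array([0.16495249, 0.62808482, 0.23038443]), 'ee_rot': array([-1.32077666, -1.01695904,  1.0193332 ]), 'contact_force': array([-0.31458446, -0.21828288,  0.12678135]), 'torque': array([0.00317135, 0.03468355, 0.01369064]), 'grip_width': 0.08503560831072866}
```

```bash
python3 - <<'E'
import cv2
for n in("scene","top"):
    a=cv2.imread(f"pics/{n}0.png");cv2.imwrite(f"pics/{n}0b.png",cv2.resize(a,(768,576),interpolation=cv2.INTER_CUBIC))
E
```

```text
(no output)
```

View pics/top0b.png

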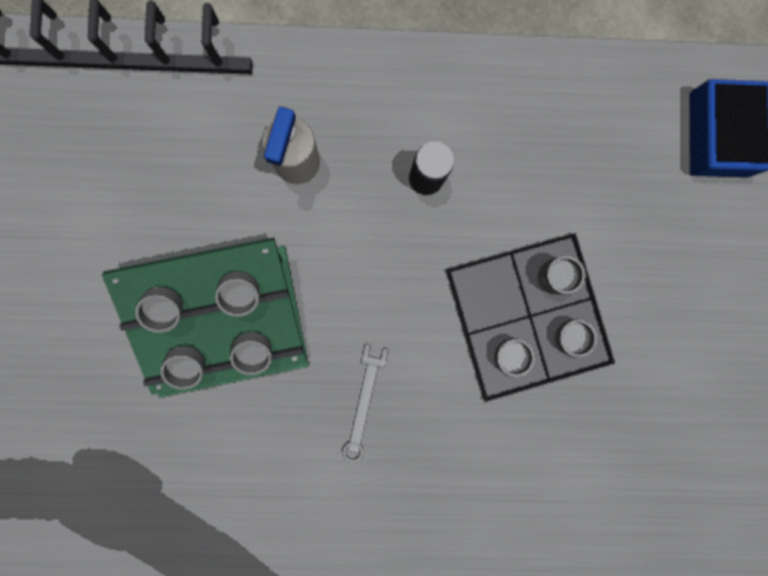

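View pics/scene0b.png

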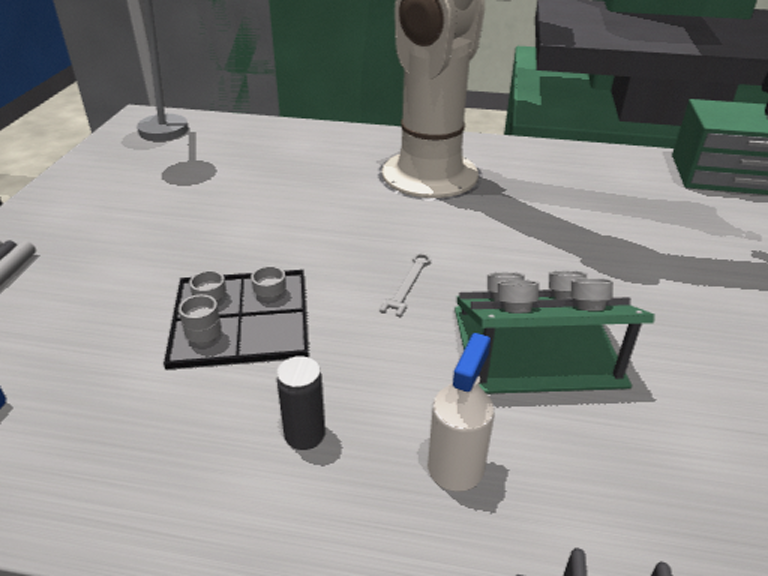

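Top view (1.5x): rack corners are near (104,273), (273,239), (307,365) and (152,395), with mouths at (159,309), (238,293), (182,367) and (251,352). Tray corners are near (447,269), (575,235), (613,362) and (486,400). The pair is at (564,275), the singles at (515,357) and (577,338), and the far-left square is empty. The scene view agrees. I'll fit the poses and check them by overlay.

```bash
cat > h.py <<'E'
import numpy as np,cv2
from scipy.optimize import least_squares
def load(n): return dict(np.load(n))
def proj(c,P):
    E=c["extrinsics"];Q=np.atleast_2d(P)@E[:3,:3].T+E[:3,3]
    return np.c_[c["fx"]*Q[:,0]/Q[:,2]+c["cx"],c["fy"]*Q[:,1]/Q[:,2]+c["cy"]]
def ray(c,uv):
    E=c["extrinsics"];d=np.array([(uv[0]-c["cx"])/c["fx"],(uv[1]-c["cy"])/c["fy"],1])
    return -E[:3,:3].T@E[:3,3],E[:3,:3].T@d
def onplane(c,uv,p,n):
    o,d=ray(c,uv);return o+d*((p-o)@n)/(d@n)
def Rz(a): return np.array([[np.cos(a),-np.sin(a),0],[np.sin(a),np.cos(a),0],[0,0,1]])
def T(v,L): return np.asarray(L)@Rz(v[2]).T+[v[0],v[1],0]
s,k=np.sin(np.pi/6),np.cos(np.pi/6)
def face(u,v,h): return np.array([u*k-h*s,v,.085+u*s+h*k]) # rack frame: up-slope u, sideways v, height h
E
cat > fit.py <<'E'
from h import *
t=load("top0.npz");sc=load("scene0.npz")
def fit(L,px,x0):
    r=least_squares(lambda v:(proj(t,T(v,L))-px).ravel(),x0);print(r.x.round(4),"res px",r.fun.round(1));return r.x
px=lambda l:np.array(l)/1.5
tl=np.array([[1,1],[1,-1],[-1,-1],[-1,1]])
tray=fit(np.c_[tl*.106,[.012]*4],px([(447,269),(575,235),(613,362),(486,400)]),[.55,-.25,.2])
rack=fit([face(a*.1,b*.115,0) for a,b in tl],px([(104,273),(273,239),(307,365),(152,395)]),[.55,.3,.2])
n=Rz(rack[2])@[-s,0,k];p=T(rack,face(0,0,.04))
cups=[]
for uv in [(182,367),(251,352),(159,309),(238,293)]:
    c=onplane(t,np.array(uv)/1.5,p,n);l=Rz(rack[2]).T@(c-p);cups.append(c);print("rack uv",(l[0]/k).round(4),l[1].round(4))
tc=[]
for uv,z in [((564,275),.07),((515,357),.045),((577,338),.045)]:
    c=onplane(t,np.array(uv)/1.5,np.array([0,0,z]),np.array([0,0,1.]));tc.append(c);print("tray local",(Rz(tray[2]).T@(c-[tray[0],tray[1],0])).round(4))
def circ(c,n,r=.028):
    a=np.cross(n,[0,1,0]);a/=np.linalg.norm(a);b=np.cross(n,a);w=np.linspace(0,6.3,40)
    return c+r*(np.cos(w)[:,None]*a+np.sin(w)[:,None]*b)
S=[]
for nm,c in(("top",t),("scene",sc)):
    a=cv2.resize(c["pixels"][:,:,::-1],None,fx=4,fy=4,interpolation=cv2.INTER_CUBIC)
    D=lambda P,col:cv2.polylines(a,[np.int32((proj(c,P)+.5)*4)],True,col,1)
    D(T(tray,np.c_[tl*.106,[.012]*4]),(0,0,255))
    for i in tl: D(circ(T(tray,[*(i*.05),.005]),np.array([0,0,1.]),.012),(255,0,255))
    D(T(rack,[face(i*.1,j*.115,0) for i,j in tl]),(0,0,255))
    for q in cups: D(circ(q,n),(0,255,255))
    for q in tc: D(circ(q,np.array([0,0,1.])),(0,255,255))
    q=proj(c,[T(rack,[0,0,.1]),T(tray,[0,0,0.02])])*4
    S.append(np.hstack([a[max(0,int(y)-290):int(y)+290,max(0,int(x)-390):int(x)+390][::1] if 0 else cv2.getRectSubPix(a,(620,480),(float(x),float(y))) for x,y in q]))
o=np.vstack(S);cv2.imwrite("pics/ov.png",cv2.resize(o,(800,620),interpolation=cv2.INTER_AREA))
np.savez("poses.npz",tray=tray,rack=rack,cups=cups,tc=tc)
E
python3 fit.py
```

```text
[ 0.5499 -0.2453  0.2999] res px [-0.7 -0.4  0.5 -2.   1.5  1.  -1.1  1.2]
[0.5314 0.2258 0.223 ] res px [-1.2  0.6  1.6  1.  -0.2 -1.4 -0.3 -0.4]
rack uv -0.0397 0.0454
rack uv -0.038 -0.0499
rack uv 0.0533 0.0472
rack uv 0.0539 -0.056
tray local [ 0.0484 -0.0487  0.07  ]
tray local [-0.0491  0.0487  0.045 ]
tray local [-0.0477 -0.0489  0.045 ]
```

View pics/ov.png

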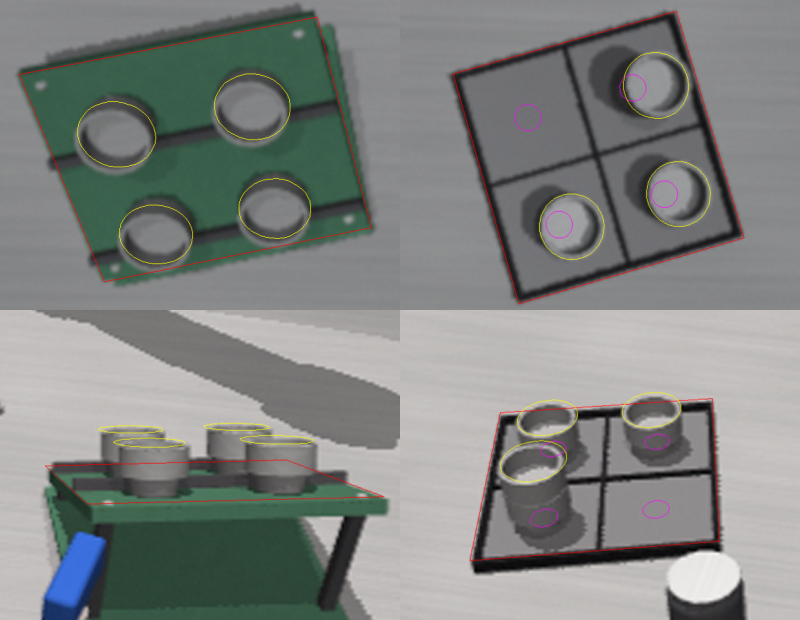

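The overlays agree in both cameras to within 2–3 mm. Next I'll check IK for all the poses.

```bash
cat > m.py <<'E'
from h import *
from bench import ctrl, eoat, solver, sensors, eyes
from scipy.spatial.transform import Rotation as R
P=dict(np.load("poses.npz"));tray,rack,cups,tc=P["tray"],P["rack"],P["cups"],P["tc"]
n=Rz(rack[2])@[-s,0,k]
def ori(a,x): return R.from_matrix(np.c_[x,a,np.cross(x,a)]).as_rotvec()
ry=Rz(rack[2])[:,1];tx,ty=Rz(tray[2])[:,0],Rz(tray[2])[:,1]
down=np.array([0,0,-1.])
base=[c-.04*n for c in cups]              # foot centres on the face
sq=lambda i,j:T(tray,[i*.05,j*.05,.005])
G=.007                                    # TCP above foot at grasp
E
python3 - <<'E'
from m import *
print("tool axes now",R.from_rotvec(sensors.sense()["ee_rot"]).as_matrix().round(2).tolist())
for sg in(1,-1):
    for i in range(4):
        for d in(G,.11):
            q=solver.ik(base[i]+d*n,ori(-n,sg*ry));print(sg,"cup",i+1,d,None if q is None else np.round(q,2))
for nm,x in(("x",tx),("-x",-tx),("y",ty),("-y",-ty)):
    for i,j in((1,1),(-1,1),(-1,-1)):
        print(nm,i,j,*[None if q is None else np.round(q,2) for q in(solver.ik(sq(i,j)+[0,0,z],ori(down,x)) for z in(G,.15))])
print(np.round(base,3))
E
```

```text
tool axes now [[0.25, -0.0, -0.97], [0.97, -0.0, 0.25], [-0.0, -1.0, 0.0]]
1 cup 1 0.007 [-0.72  0.39  0.03  2.34  1.87  0.23 -0.72]
1 cup 1 0.11 [-0.59  0.11 -0.18  2.39  1.02  0.33  0.1 ]
1 cup 2 0.007 [-0.12  0.38 -0.36  2.39  2.07  0.26 -0.65]
1 cup 2 0.11 None
1 cup 3 0.007 [-0.58  0.38 -0.04  2.15  1.08  0.24  0.17]
1 cup 3 0.11 [-0.48  0.15 -0.2   2.2   0.68  0.4   0.55]
1 cup 4 0.007 [-0.02  0.38 -0.43  2.19  1.3   0.24  0.19]
1 cup 4 0.11 [-0.35  0.1  -0.07  2.26  0.37  0.29  1.05]
-1 cup 1 0.007 [-0.7   0.39  0.01  2.34  1.86  0.23  2.43]
-1 cup 1 0.11 [-1.73  0.17  1.05  2.42  0.52  0.19 -2.56]
-1 cup 2 0.007 [-0.26  0.37 -0.2   2.39  2.19  0.22  2.35]
-1 cup 2 0.11 None
-1 cup 3 0.007 [-1.35  0.55  0.9   2.18 -1.17  0.23 -0.87]
-1 cup 3 0.11 [-0.64  0.14 -0.03  2.2   0.63  0.38 -2.55]
-1 cup 4 0.007 [-1.01  0.44  0.73  2.22 -1.34  0.2  -0.47]
-1 cup 4 0.11 [-0.06  0.11 -0.38  2.25  0.48  0.31 -2.19]
x 1 1 [ 0.04  0.7   0.3   1.8  -0.3   0.69  0.8 ] [-0.01  0.5   0.36  1.74 -0.21  0.94  0.73]
x -1 1 [-0.04  0.64  0.5   2.01 -0.52  0.62  1.11] [-0.09  0.39  0.55  1.94 -0.27
[... 355 characters left out ...]
-0.27  0.76  1.13  1.78 -0.77  1.12 -1.72]
y 1 1 [ 0.34  0.68 -0.1   1.79  0.1   0.68  2.05] [ 0.15  0.48  0.14  1.74 -0.08  0.93  2.2 ]
y -1 1 [ 0.34  0.58  0.02  1.99 -0.02  0.57  2.25] [ 0.04  0.37  0.39  1.94 -0.18  0.86  2.39]
y -1 -1 [ 0.37  0.67  0.16  1.82 -0.16  0.66  2.5 ] [ 1.12  0.62 -0.87  1.73  0.54  1.04  1.93]
-y 1 1 [-0.13  0.75  0.53  1.81 -0.54  0.74 -0.57] [-0.15  0.53  0.55  1.75 -0.33  0.96 -0.74]
-y -1 1 [-0.4   0.9   1.03  2.02 -1.05  0.89 -0.03] [-0.25  0.44  0.76  1.95 -0.39  0.9  -0.56]
-y -1 -1 [-0.19  0.96  0.99  1.84 -1.    0.95 -0.  ] [-0.1   0.59  0.82  1.78 -0.51  1.   -0.35]
[[0.488 0.263 0.065]
 [0.51  0.17  0.066]
 [0.566 0.282 0.112]
 [0.589 0.181 0.112]]
```

```bash
cat >> m.py <<'E'
def appr(t): # approach direction tilted t degrees in the rack's slope plane
    t=np.radians(t); return Rz(rack[2])@[np.sin(t),0,-np.cos(t)]
E
python3 - <<'E'
from m import *
f=lambda q:None if q is None else np.round(q,2)
for i in range(4):
    for t,z in((30,.06),(30,.09),(20,.09),(10,.09),(20,0),(10,0)):
        a=appr(t); p=base[i]+n*.026-a*(-.019)+[0,0,z] # pad point stays on the cup axis at 26 mm
        print(i+1,t,z,*[f(solver.ik(p,ori(a,sg*ry))) for sg in(1,-1)])
E
```

```text
1 30 0.06 [-0.64  0.25 -0.06  2.32  1.19  0.26 -0.01] [-1.64  0.48  1.13  2.34 -1.23  0.23 -0.85]
1 30 0.09 [-0.56  0.19 -0.15  2.3   0.96  0.31  0.23] [-1.29  0.21  0.65  2.32  0.48  0.2  -2.47]
1 20 0.09 [-0.39  0.23 -0.27  2.17  0.45  0.48  0.77] [-0.75  0.21  0.12  2.18  0.26  0.44 -2.2 ]
1 10 0.09 [-0.3   0.3  -0.34  2.03  0.26  0.68  0.99] [-0.74  0.28  0.17  2.04  0.02  0.66 -1.94]
1 20 0 [-0.49  0.4  -0.16  2.22  0.78  0.29  0.43] [-0.87  0.4   0.27  2.23  0.18  0.2  -2.15]
1 10 0 [-0.31  0.45 -0.33  2.08  0.43  0.5   0.83] [-0.75  0.44  0.2   2.1  -0.05  0.45 -1.89]
2 30 0.06 [-0.05  0.23 -0.43  2.36  1.33  0.21  0.08] None
2 30 0.09 [-0.25  0.14 -0.21  2.35  0.8   0.2   0.59] [-1.48  0.28  1.17  2.38 -0.96  0.21 -0.85]
2 20 0.09 [-0.26  0.18 -0.17  2.21  0.25  0.42  1.16] [-0.48  0.18  0.06  2.22  0.14  0.4  -1.88]
2 10 0.09 [-0.18  0.26 -0.24  2.07  0.15  0.65  1.27] [-0.55  0.25  0.17  2.09 -0.03  0.64 -1.71]
2 20 0 [-0.26  0.37 -0.18  2.27  0.67  0.21  0.74] [-1.    0.44  0.68  2.29 -0.96  0.25 -0.85]
2 10 0 [-0.16  0.42 -0.28  2.13  0.33  0.46  1.11] [-0.55  0.41  0.18 
[... 488 characters left out ...]
2.03  0.06  0.38 -1.97]
3 10 0 [-0.27  0.49 -0.33  1.87  0.35  0.67  0.97] [-0.69  0.47  0.19  1.89 -0.06  0.63 -1.83]
4 30 0.06 [-0.26  0.24 -0.14  2.17  0.51  0.25  0.94] [-0.54  0.24  0.17  2.18  0.21  0.22 -1.93]
4 30 0.09 [-0.28  0.19 -0.12  2.14  0.36  0.31  1.08] [-0.31  0.19 -0.09  2.15  0.34  0.31 -2.04]
4 20 0.09 [-0.2   0.25 -0.2   2.    0.19  0.56  1.26] [-0.45  0.24  0.09  2.01  0.05  0.55 -1.76]
4 10 0.09 [-0.16  0.33 -0.25  1.85  0.15  0.8   1.32] [-0.5   0.32  0.17  1.87 -0.05  0.79 -1.66]
4 20 0 [-0.16  0.39 -0.26  2.06  0.41  0.38  1.06] [-0.53  0.38  0.18  2.08 -0.05  0.34 -1.67]
4 10 0 [-0.13  0.45 -0.29  1.92  0.26  0.63  1.22] [-0.51  0.44  0.19  1.93 -0.1   0.6  -1.61]
```

Grasping with the tool tilted 20° keeps the arm well inside its ranges. The tool then leans 10° when placing. I'll take cup 3 to its hover and check the alignment with the wrist camera.

```bash
cat >> m.py <<'E'
TILT=20;H=.028
aG=appr(TILT);oG=ori(aG,ry)
def grasp_pt(i): return base[i]+n*H+aG*.013
def place(foot,d=None): # upright cup with foot there, jaws along d
    d=tx if d is None else d;t=np.radians(TILT-30);a=np.cross(d,[0,0,1])*np.sin(t)-np.array([0,0,np.cos(t)])
    return foot+np.array([0,0,H])+a*.013,ori(a,d)
st=lambda:(lambda v:print("t",round(v["time_s"],2),"p",v["eef_pos"].round(4),"w",round(v["grip_width"],4),"F",v["contact_force"].round(1)))(sensors.sense())
def snap(name,out):
    c=eyes.read_camera(name);np.savez(out+".npz",**c);return c
E
python3 - <<'E'
from m import *
f=lambda q:None if q is None else np.round(q,2)
for ij in((1,1),(-1,1),(-1,-1)):
    for z in(0,.025,.12):
        p,o=place(sq(*ij)+[0,0,z]);print(ij,z,f(solver.ik(p,o)))
ctrl.reach(grasp_pt(2)+[0,0,.09],oG);st()
ctrl.wait(.2);c=snap("wrist","w1")
a=cv2.cvtColor(c["pixels"],cv2.COLOR_RGB2BGR)
w=np.linspace(0,6.3,60);e=np.cross(ry,n)
for q in cups: cv2.polylines(a,[np.int32(proj(c,q+.028*(np.cos(w)[:,None]*ry+np.sin(w)[:,None]*e)))],True,(0,0,255),1)
cv2.imwrite("pics/w1.png",a)
E
```

```text
(1, 1) 0 [ 0.07  0.76  0.37  1.7  -0.51  0.9   1.02]
(1, 1) 0.025 [ 0.04  0.72  0.41  1.7  -0.51  0.94  1.02]
(1, 1) 0.12 [ 0.01  0.6   0.46  1.66 -0.44  1.09  0.95]
(-1, 1) 0 [ 0.14  0.66  0.39  1.9  -0.51  0.81  1.16]
(-1, 1) 0.025 [ 0.12  0.63  0.42  1.9  -0.49  0.86  1.15]
(-1, 1) 0.12 [ 0.01  0.5   0.57  1.86 -0.44  1.03  1.09]
(-1, -1) 0 [ 0.27  0.76  0.41  1.7  -0.49  0.92  1.23]
(-1, -1) 0.025 [ 0.24  0.73  0.45  1.7  -0.49  0.97  1.23]
(-1, -1) 0.12 [ 0.15  0.63  0.58  1.66 -0.47  1.13  1.21]
t 1.98 p [0.5562 0.2814 0.2139] w 0.0852 F [-1.1  0.7  0.2]
```

View pics/w1.png

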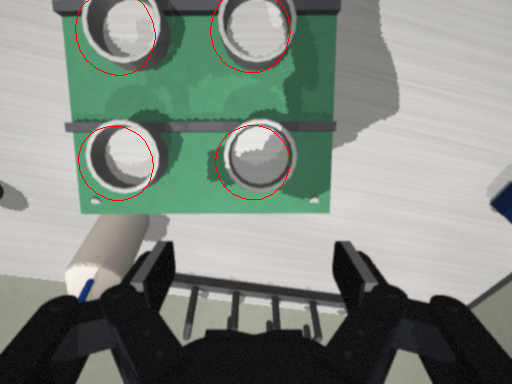

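The wrist view shows the mouths at (261,154), (123,157), (259,22) and (125,22), about 7 px right of and 9 px above my predictions. That is roughly 4–5 mm towards +y and down-slope. I'll shift the rack cups 4 mm each way, then pick the first one and set it in the empty square.

```bash
cat >> m.py <<'E'
e_up=Rz(rack[2])@[k,0,s]
base=[b+.004*ry-.004*e_up for b in base]
def pick(i):
    g=grasp_pt(i)
    ctrl.reach(g+[0,0,.09],oG)
    eoat.set_gripper(.085,50)
    hit=ctrl.movel(g,oG,velocity=.12,max_force=15);print("hit down",hit)
    eoat.set_gripper(.04,50);st()
    ctrl.movel(g+[0,0,.09],oG,velocity=.12);st()
def put(foot,over=.15):
    p,o=place(foot);up=np.array([0,0,1.])
    ctrl.reach(p+over*up,o)
    ctrl.movel(p+.03*up,o,velocity=.15)
    hit=ctrl.movel(p-.006*up,o,velocity=.03,max_force=6);print("contact",hit,"dz",sensors.sense()["eef_pos"][2]-p[2]);st()
def release(foot):
    eoat.set_gripper(.070);st();v=sensors.sense()
    ctrl.movel(v["eef_pos"]+[0,0,.09],velocity=.15)
E
python3 - <<'E'
from m import *
pick(2)
E
```

```text
hit down False
t 4.01 p [0.5527 0.2836 0.1233] w 0.0551 F [-4.7 -1.7  7.3]
t 4.91 p [0.5518 0.2825 0.2106] w 0.0552 F [ 0.7 -0.4 -1.9]
```

```bash
python3 - <<'E'
from m import *
f=sq(1,1);put(f)
release(f)
p,o=place(f);ctrl.reach(grasp_pt(3)+[0,0,.12],oG);st()
c=snap("top","t1");a=cv2.resize(c["pixels"][:,:,::-1],None,fx=4,fy=4,interpolation=cv2.INTER_CUBIC)
w=np.linspace(0,6.3,60);cc=lambda q,r:q+r*np.c_[np.cos(w),np.sin(w),0*w]
for q in[sq(1,1)+[0,0,.04],*tc]: cv2.polylines(a,[np.int32((proj(c,cc(q,.028))+.5)*4)],True,(0,255,255),1)
x,y=proj(c,T(tray,[0,0,.02]))[0]*4
cv2.imwrite("pics/t1.png",cv2.getRectSubPix(a,(600,500),(float(x),float(y))))
print(proj(c,T(tray,[0,0,.02])))
E
```

```text
contact True dz 0.001637679165197279
t 8.45 p [ 0.5819 -0.1805  0.0218] w 0.0551 F [-0.1 -0.5  4.5]
t 8.75 p [ 0.5807 -0.1801  0.0207] w 0.0699 F [-0.3 -0.4 -0.2]
t 10.94 p [0.5763 0.1802 0.2413] w 0.07 F [ 0.5 -1.1  0.2]
[[354.66605447 210.65795698]]
```

View pics/t1.png

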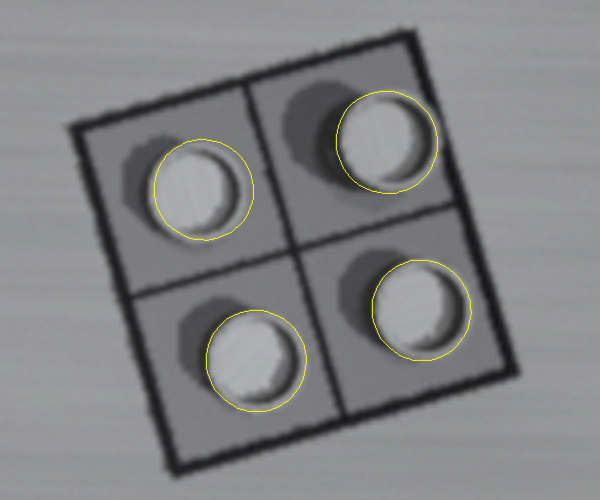

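The placed cup stands upright with its mouth at about (195,194), against a commanded (203,189), so it sits about 4–5 mm towards +y/−x. The three existing cups are close to their circles. I'll measure the displacements between cups in image space, so that calibration cancels out.

```bash
python3 - <<'E'
from m import *
c=load("t1.npz");S=8
g=cv2.resize(cv2.cvtColor(c["pixels"],cv2.COLOR_RGB2GRAY),None,fx=S,fy=S,interpolation=cv2.INTER_CUBIC)
z=np.array([0,0,1.])
new=proj(c,sq(1,1)+[0,0,.04])[0]+[-2,1.2]
def patch(uv,h): x,y=np.int32((uv+.5)*S);return g[y-h:y+h,x-h:x+h],(x,y)
def uvpt(uv): return onplane(c,uv,np.array([0,0,.045]),z)
for i,q in enumerate(tc[1:]):
    t,(x,y)=patch(new,13*S);u=proj(c,q)[0];w,(X,Y)=patch(u,19*S)
    m=cv2.matchTemplate(w,t,cv2.TM_CCOEFF_NORMED);_,v,_,l=cv2.minMaxLoc(m)
    d=(np.array([X,Y])-19*S+l+13*S-[x,y])/S
    D=uvpt(new+d)-uvpt(new)
    print(i,"score",round(v,3),"disp mm",(D*1e3).round(1),"nominal",((q-sq(1,1))*1e3).round(1)[:2],"ideal squares",((sq(-1,[1,-1][i])-sq(1,1))*1e3)[:2].round(1))
# absolute: rim outer ellipse by Hough at 8x
for nm,q in(("new",uvpt(new)),("s-left",tc[1]),("s-right",tc[2])):
    w,(X,Y)=patch(proj(c,q)[0],18*S)
    h=cv2.HoughCircles(cv2.GaussianBlur(w,(0,0),5),cv2.HOUGH_GRADIENT_ALT,1,20,param1=60,param2=.5,minRadius=9*S,maxRadius=15*S)
    if h is not None:
        for o in h[0][:3]:
            P=uvpt((np.array([X,Y])-18*S+o[:2])/S-.5);print(nm,"r px",o[2]/S,"tray local mm",((Rz(tray[2]).T@(P-[tray[0],tray[1],0]))*1e3).round(1))
E
```

```text
0 score 0.953 disp mm [-92.7 -34.5   0. ] nominal [-94.3 -30.6] ideal squares [-95.5 -29.5]
1 score 0.952 disp mm [ -61.8 -127.4    0. ] nominal [ -64.1 -123.4] ideal squares [ -66.  -125.1]
```

```bash
cat >> m.py <<'E'
D=[np.array([-.0927,-.0345,0]),np.array([-.0618,-.1274,0]),np.zeros(3)]
def nest(kk): return sq(1,1)+D[kk]+[0,0,.025]
E
python3 - <<'E'
from m import *
print(place(sq(1,1))[0])
pick(3);put(nest(0))
c=snap("wrist","w2");cv2.imwrite("pics/w2.png",c["pixels"][:,:,::-1])
E
```

```text
[ 0.58222525 -0.18063101  0.0201975 ]
hit down False
t 12.85 p [0.5761 0.1827 0.1235] w 0.055 F [-5.4 -1.1  9.2]
t 13.75 p [0.575  0.1821 0.211 ] w 0.0547 F [ 0.1  0.5 -1.5]
contact True dz 0.0018594993718966321
t 17.09 p [ 0.4893 -0.215   0.0471] w 0.055 F [-0.7  0.   6.4]
```

The contact height matches the floor placement (+1.9 mm against +1.6 mm), so the cup is nested. Releasing it and moving to the third cup.

```bash
python3 - <<'E'
from m import *
release(None)
pick(0);put(nest(1))
E
```

```text
t 17.44 p [ 0.4882 -0.2145  0.0461] w 0.0701 F [-0.  -0.  -0.5]
hit down False
t 21.55 p [0.4746 0.2637 0.0764] w 0.0549 F [-5.7 -2.1  9.7]
t 22.45 p [0.4739 0.2628 0.1645] w 0.0554 F [ 0.3 -0.8 -2.3]
contact True dz 0.0014611894059705297
t 26.37 p [ 0.5202 -0.308   0.0467] w 0.055 F [-0.6 -0.4  5.3]
```

```bash
python3 - <<'E'
from m import *
release(None)
pick(1);put(nest(2))
if abs(sensors.sense()["eef_pos"][2]-place(nest(2))[0][2])<.004:
    release(None);ctrl.reach(grasp_pt(3)+[0,0,.12],oG);ctrl.wait(.3);st()
    for nm in("top","scene"):
        c=snap(nm,nm+"9");a=cv2.resize(c["pixels"][:,:,::-1],None,fx=4,fy=4,interpolation=cv2.INTER_CUBIC)
        w=np.linspace(0,6.3,60)
        for i,j in((1,1),(-1,1),(-1,-1),(1,-1)): cv2.polylines(a,[np.int32((proj(c,sq(i,j)+[0,0,.065]+.028*np.c_[np.cos(w),np.sin(w),0*w])+.5)*4)],True,(0,255,255),1)
        x,y=proj(c,T(tray,[0,0,.02]))[0]*4
        cv2.imwrite(f"pics/{nm}9.png",cv2.getRectSubPix(a,(600,500),(float(x),float(y))))
E
```

```text
t 26.67 p [ 0.5191 -0.3076  0.0455] w 0.0702 F [ 0.3  0.9 -1.1]
hit down False
t 30.78 p [0.4971 0.1709 0.0771] w 0.0551 F [-5.4 -1.9 12.3]
t 31.68 p [0.4962 0.1702 0.1654] w 0.0551 F [-1.4 -1.  -2.1]
contact True dz 0.0016756544690482086
t 34.89 p [ 0.5819 -0.1805  0.0469] w 0.055 F [-0.4 -0.1  5.1]
t 35.19 p [ 0.5807 -0.1803  0.0456] w 0.0699 F [0.4 0.4 0.8]
t 37.66 p [0.5761 0.1816 0.2417] w 0.07 F [-0.7 -0.1  0.9]
```

View pics/top9.png

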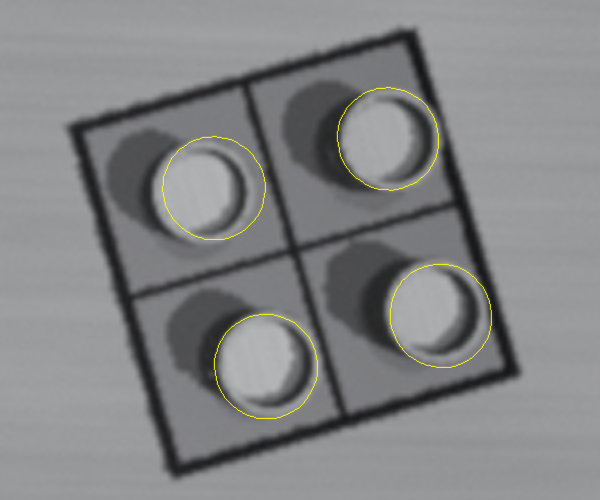

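View pics/scene9.png

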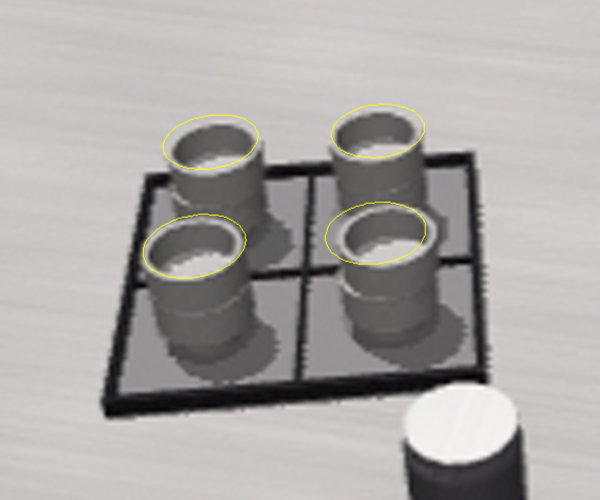

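Both views show four seated pairs. The front pair I built is about 5–6 mm off its square's centre, inside the 12 mm limit, and the other pairs sit within about 3 mm. The arm is clear and the clock reads 37.7 s.

```bash
python3 -c "
from bench import sign_off
sign_off()"
```

```text
the job is handed in; nothing more can be done
```

The tray is filled and handed in at about 38 s of the 72 s allowed. I set one rack cup in the empty square, nested two in the single cups, and nested the last in the first one placed.

**Nesting:** the touch-down heights of the four placed cups agreed within 0.4 mm (+1.5 to +1.9 mm), which fits full seating. The final top and scene pictures show four upright nested pairs.

**Centring:** the pair I built from scratch stands about 5–6 mm off its square's centre, against the 12 mm limit. I left it there rather than risk nudging it. The other three look within about 3 mm.

**Disagreements:** the wrist camera put the rack cups about 5 mm away from my top-camera fit. I shifted the grasps 4 mm sideways and 4 mm down the slope. After the first placing I corrected the two single-cup targets from cup-to-cup displacements measured in the image.

**Not checked:** I did not measure the bottle, can and wrench afterwards. No downward move to a grasp hit anything, and the arm's planned moves stayed clear of all three.

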